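# Close the jar snugly

### The job

The square jar outside the wooden rack has its black lid only loosely on. Stand the jar fully down in the rack's free square recess, which keeps it from turning, and screw its lid down clockwise until it is snug: stop soon after the resistance rises, so that the seal is pressed but not crushed by overtightening. Leave everything else on the worktop where it is.

Things in the scene. Friction and masses are not known exactly. Their poses are not given: they have to be found in the camera images.
- jar: The square jar of milky glass to be closed, standing loose on the worktop right of the rack: body 60 x 60 mm with rounded edges, 70 mm high; above it a round shoulder and neck, 47 to 54 mm across, up to the rim at 98 mm. 0.4 to 0.6 kg with its lid. Origin: centre of its underside, z up; its sides face its own x and y. On the open worktop it would spin with its lid.
- lid: The jar's screw lid: black plastic, round, ribbed, 64 mm across, 20 mm high, already on the thread and not to be taken off. Origin: centre of its lower edge, z up. It tightens clockwise seen from above and sinks 1.5 mm a radian; loose, its lower edge is 83.7 to 84.7 mm above the jar's underside, and at 83 mm the seal meets the rim. The jar can be lifted by its lid.
- lid_top (a point): Centre of the lid's top, 20 mm above its lower edge. Loose, the lid turns against some 0.05 N m for 0.45 to 1.15 rad (different each time) until the seal meets the rim. Then the torque jumps to 0.6 N m and climbs by 1.5 N m a radian as the seal is squeezed. Snug is 0.7 to 1.0 N m; over 1.2 N m (0.4 rad past first touch, 0.6 mm of squeeze) the seal is crushed. Let go, it stays.
- rack: The wooden serving rack, 100 x 250 x 34 mm, fast on the worktop, with two square recesses 125 mm apart along its own y axis, sides along its own x and y. Origin: centre of its underside.
- free_recess (a point): Centre of the floor of the rack's empty recess, 10 mm above the worktop and 62.5 mm from the rack's origin toward the rack's -y (the robot's right). The recess is 63 x 63 mm, 24 mm deep, with a 3 mm bevel at its mouth, 34 mm above the worktop.
- closed_jar: A second jar of the same kind in the rack's other recess, its lid already tight, 60 x 60 x 102 mm. Bystander; origin under its centre.
- honey_jar: Round jar with a black lid, 63 x 63 x 94 mm, left of the rack. Bystander; origin under its centre.
- mill: Small white shaker, 44 x 44 x 90 mm, at the left. Bystander; origin under its centre.
- mug: White mug with spots, 78 x 114 x 93 mm, at the left. Bystander; origin under its centre.
- jam_a: Small portion cup, 64 x 58 x 27 mm, the farthest of three at the right. Bystander; origin under its centre.
- jam_b: Small portion cup, 64 x 58 x 27 mm, the middle one of three at the right. Bystander; origin under its centre.
- jam_c: Small portion cup, 64 x 58 x 27 mm, the nearest of three at the right. Bystander; origin under its centre.
- teaspoon: Teaspoon, 132 x 26 x 9 mm, at the left. Bystander; origin under its centre.

How it is judged:
By the outcome, as a careful person would: the job done as asked, in the order asked, and still so for the second after the job is handed in, with the robot touching nothing.
It also fails if it takes over 58 s, if anything falls off the work surface, if the arm or the gripper's body presses on something with over 40 N, if the wrist force passes 120 N, or if a joint passes its speed limit or range.

### The arm

A 6-joint arm with a two-finger parallel gripper is mounted at the origin on a cart in front of the work surface, level with it; the furniture and walls round the work are solid. World frame = base frame: x ahead of the robot, y to its left, z up, the work surface at z = 0. Lengths are in m, angles in rad, forces in N, time in s.
With the tool pointing down it reaches from about 0.35 to 0.775 m from the base axis. Payload 7.3 kg.
Tool frame: the origin (TCP) lies at the very end of the fingers, on their centre line; the grasp point (between the pads) lies 19 mm behind it; z points along the fingers, y is the line along which they close (so a half turn about z gives the same grasp; the last joint's range is limited). The gripper opens to 92 mm and grips with 3 to 60 N. Pads are 19 mm wide; open, the fingers measure 130 mm over their backs; the gripper's body (75 mm by 190 mm) begins 47 mm behind the grasp point.
Start: joints at [-1.309, 0.342, 1.524, -0, 1.275, -0.146], TCP at [0.208, -0.482, 0.193] pointing down, gripper open.
Joint ranges: [-2.53, 2.53], [-0.77, 2.02], [0.04, 2.7], [-1, 4.14], [0.28, 2.66], [-3.11, 3.11]. Speed limits (rad/s): [2.57, 2.57, 3.14, 3.14, 3.14, 3.14].

### API

Orientations are given as [roll, pitch, yaw] about the fixed x, y, z axes, in that order (R = Rz(yaw) Ry(pitch) Rx(roll)).
In Python, from cell import observe, read_camera, get_calibration, hand_in, search_frame gives the robot as it stands.
- The arm moves only by the tool step_arm, never from a script. Its argument "commands" is a list of rows, each an object with "translation": the shift along the tool's x, y, z in mm, a list of three; "roll": the turn about the tool's z in rad. In form: [{"translation": [x, y, z], "roll": roll}, ...]. A call has 1 to 20 rows; each row shifts and turns the commanded pose from where the row before left it, along the tool's axes as they then stand; what a row does not reach is not made up. A row lasts 1/12 s, in which the tool goes at most 41.7 mm and 7.16 degrees, less where a joint would pass 70% of its speed; a pose out of reach is approached as far as the arm can. A call is refused whole if a number of a shift passes 41.7 or a number of a turn 0.125, either way. A call with a gripper value outside its range is refused whole. "fingers" is the opening, from 0 (shut) to 1 (fully open), set as the call begins (left out, the last holds). The fingers move at their own pace and stop on an object; "grip_force" is the grip in N (left out, the last holds). Time passes only in rows, so rows that do not move let the fingers close. It gives the time, the measured TCP pose, the force, the opening and the grip force at its end, in the units of the state.
- observe(): the state, without advancing time (a new reading comes with each control period).
- read_camera(name): name is "side" or "top"; returns the picture (400x640x3 uint8, red, green, blue); there is no depth.
- get_calibration(name): a dict with "camera_matrix" (3x3 intrinsics, pixels), "world_from_camera" (4x4, takes a point from camera to world coordinates). Camera axes: x right, y up, looking along -z (the intrinsics and any distortion apply to the point x, -y, -z); pixel columns grow to the right and rows downward; lengths in m; the calibration is good to about 2 mm. A picture is of the moment at which its call begins. get_calibration takes no time and is no camera call.
- hand_in(): hands the job in; it is judged then, once.
Trained networks look in the newest picture that a camera, given by its name, has taken for a name from the list of things; names that differ only in an ending like _2 or _b are one class to them, and where a whole thing is asked for, a point or a joint stands for the part that bears it (a point fixed in the world has none). Each returns a list of dicts, best first, with "confidence" (0 to 1); they miss things now and then, are a little off and sometimes report something else, mostly with a low value. They report only what shows in the picture. A call takes as long as a camera call.
- search_frame(camera, name): "at" ([x, y, z] in m, in world coordinates, good to about 4 mm: the middle of the surface that is visible of it).
The state is a dict: "time": time; "qpos": joint angles; "qvel": joint speeds; "joint_efforts": joint torques, N m; "tool_pos": TCP position; "tool_rot": TCP orientation; "contact_force": force on the tool from outside, world axes, zero at the start; "torque": the same for the moment, N m; "opening": finger opening in m; "grip_force": force on a finger pad.
Only numpy, scipy, OpenCV 4.12 (cv2) and the standard library are available. Lean on these libraries where they do the work, as an engineer would, in place of code of your own. Each camera call takes 0.05 s, during which the arm holds its last target. There are 200 camera calls.

## Working session

There is one attempt and no reset: what is moved stays moved. The work goes in short steps, Python scripts to look and compute and a tool call to move; the robot and the scene stay as the last step left them, time stands still between calls to the robot, and variables do not carry over. Pictures are saved under pics/ and viewed, at most 10 in all, crops included, and the job is handed in when it is done.

Besides the shell and the picture viewer there is one more tool, called as name([rows], argument=value, ...), one row to a line, values as JSON. step_arm: Moves the arm, as the interface text tells. Its arguments: {"type":"object","properties":{"commands":{"type":"array"},"fingers":{"type":"number"},"grip_force":{"type":"number"}},"required":["commands"]}

```bash
mkdir -p pics
python3 - <<'E'
from cell import *
import cv2,numpy as np
for c in("top","side"):
    im=read_camera(c);cv2.imwrite(f"pics/{c}0.png",im[:,:,::-1])
    k=get_calibration(c);print(c,np.round(k["camera_matrix"],1).tolist(),np.round(k["world_from_camera"],3).tolist(),[x for x in k if x not in("camera_matrix","world_from_camera")])
    for n in("jar","lid","lid_top","rack","free_recess","closed_jar"):
        print(n,[(np.round(d["at"],3).tolist(),round(d["confidence"],2)) for d in search_frame(c,n)[:3]])
s=observe();print(s["time"],s["tool_pos"],s["tool_rot"],s["opening"])
E
```

```text
top [[372.8, 0.0, 323.0], [0.0, 372.8, 202.4], [0.0, 0.0, 1.0]] [[0.024, 0.998, -0.063, 0.437], [-1.0, 0.023, -0.021, 0.09], [-0.019, 0.064, 0.998, 1.299], [0.0, 0.0, 0.0, 1.0]] []
jar [([0.474, -0.186, 0.102], 0.94), ([0.511, 0.124, 0.03], 0.49)]
lid [([0.481, -0.187, 0.101], 0.9), ([0.476, -0.187, 0.103], 0.64), ([0.536, 0.584, 0.048], 0.35)]
lid_top [([0.476, -0.188, 0.102], 0.51)]
rack [([0.512, 0.121, 0.031], 0.62)]
free_recess [([0.515, 0.125, 0.029], 0.9)]
closed_jar [([0.51, 0.206, 0.111], 0.93)]
side [[461.1, 0.0, 323.0], [0.0, 461.1, 200.8], [0.0, 0.0, 1.0]] [[-0.998, 0.027, -0.049, 0.448], [-0.056, -0.491, 0.869, 1.589], [-0.0, 0.871, 0.492, 0.932], [0.0, 0.0, 0.0, 1.0]] []
jar [([0.478, -0.165, 0.058], 0.97), ([0.511, 0.227, 0.036], 0.22)]
lid [([0.475, -0.172, 0.105], 0.69)]
lid_top [([0.48, -0.174, 0.105], 0.49), ([0.537, 0.598, 0.06], 0.25)]
rack [([0.513, 0.221, 0.034], 0.97)]
free_recess [([0.515, 0.224, 0.033], 0.73)]
closed_jar [([0.506, 0.24, 0.081], 0.57)]
0.7 [ 0.20822462 -0.48195011  0.19255564] [3.14149029e+00 1.49283937e-05 4.07775922e-01] 0.09176419257896302
```

View pics/top0.png

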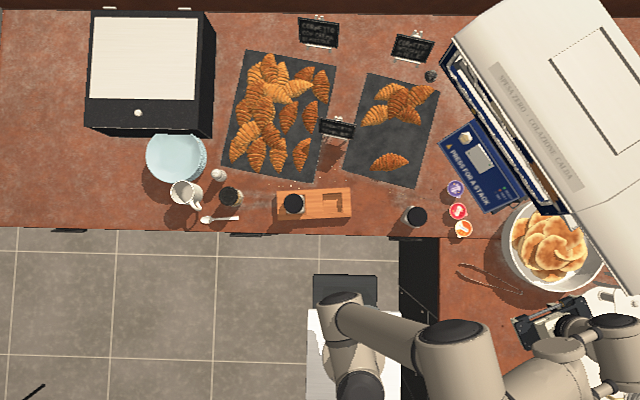

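View pics/side0.png

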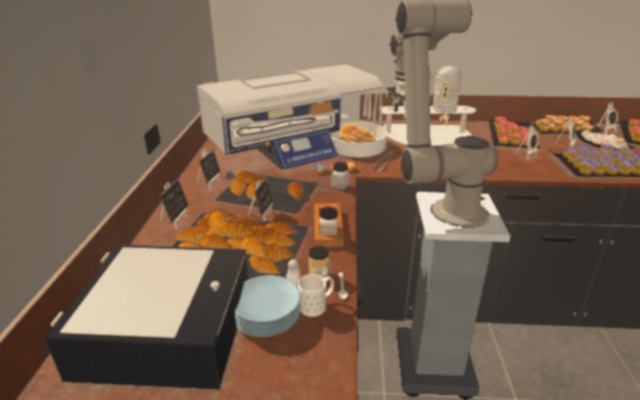

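Run:
```python
import cv2
im=cv2.imread("pics/top0.png")
a=cv2.resize(im[178:233,268:358],None,fx=8.8,fy=8.8,interpolation=cv2.INTER_CUBIC)
cv2.imwrite("pics/c1.png",a)
s=cv2.imread("pics/side0.png")
b=cv2.resize(im[195:237,395:437],None,fx=9.4,fy=9.4,interpolation=cv2.INTER_CUBIC)
c=cv2.resize(s[155:197,320:362],None,fx=9.4,fy=9.4,interpolation=cv2.INTER_CUBIC)
cv2.imwrite("pics/c2.png",cv2.hconcat([b,c]))
```

```text
(no output)
```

View pics/c1.png

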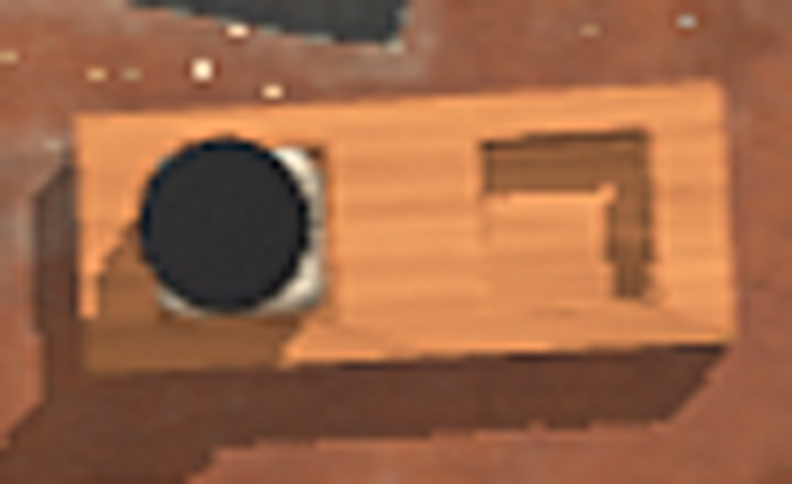

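View pics/c2.png

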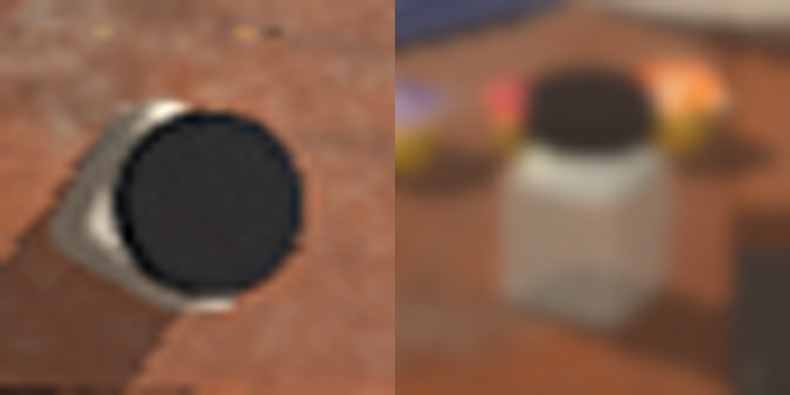

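```bash
cat > h.py <<'E'
import numpy as np
from cell import *
def p2w(c,uv,z):
    k=get_calibration(c);K=k["camera_matrix"];T=np.array(k["world_from_camera"])
    uv=np.atleast_2d(np.array(uv,float))
    d=np.c_[uv,np.ones(len(uv))]@np.linalg.inv(K).T
    d=(d*[1,-1,-1])@T[:3,:3].T
    return T[:3,3]+d*((z-T[2,3])/d[:,2])[:,None]
E
python3 - <<'E'
from h import *; import cv2
def cr(p,o,f): return (np.array(p)+.5)/f-.5+np.array(o)
def ang(a): return np.degrees(np.arctan2(a[1],a[0]))
R=p2w("top",cr([(78,117),(720,83),(735,342),(82,372)],(268,178),8.8),.034);R=R[:,:2]
print("rack",R.round(4).tolist(),R.mean(0))
print([np.linalg.norm(R[i]-R[(i+1)%4]).round(3) for i in range(4)],[ang(R[i]-R[(i+1)%4]).round(1) for i in range(4)])
rec=p2w("top",cr([(483,143),(648,130),(655,300)],(268,178),8.8),.034)[:,:2];print("rec",rec.round(4).tolist(),"c",(rec[0]+rec[2])/2)
im=cv2.imread("pics/top0.png").astype(int)
for n,(r0,r1,c0,c1) in dict(jar=(195,237,400,437),closed=(185,216,278,310)).items():
    m=(im[r0:r1,c0:c1].max(2)<62).astype(np.uint8)
    N,l,st,ce=cv2.connectedComponentsWithStats(m);i=1+st[1:,4].argmax()
    print(n,st[i],p2w("top",ce[i]+[c0,r0],.104 if n=="jar" else .112)[0].round(4))
for c,o,dx,L in(("top",(395,195),0,[((55,222),(122,115)),((62,247),(165,300))]),("side",(320,155),395,[((503,300),(608,327)),((612,327),(662,272))])):
    for a,b in L:
        w=p2w(c,cr([(a[0]-dx,a[1]),(b[0]-dx,b[1])],o,9.4),0);print(c,ang(w[1]-w[0]).round(1),w[:,:2].round(3).tolist())
E
```

```text
rack [[0.553, 0.276], [0.5718, 0.0275], [0.4718, 0.0197], [0.4542, 0.2712]] [0.51270997 0.14859932]
[np.float64(0.249), np.float64(0.1), np.float64(0.252), np.float64(0.099)] [np.float64(94.3), np.float64(4.4), np.float64(-86.0), np.float64(-177.2)]
rec [[0.5464, 0.1186], [0.5529, 0.0549], [0.4873, 0.0508]] c [0.51684937 0.08469149]
jar [  7  12  20  19 303] [ 0.4758 -0.1851  0.104 ]
closed [  6   9  19  19 286] [0.5079 0.21   0.112 ]
top -31.1 [[0.471, -0.153], [0.511, -0.177]]
top -116.1 [[0.462, -0.156], [0.443, -0.194]]
side 154.0 [[0.512, -0.187], [0.463, -0.163]]
side -111.7 [[0.461, -0.163], [0.439, -0.219]]
```

step_arm([
  {"translation": [28,-12.8,0],"roll": 0},
  {"translation": [28,-12.8,0],"roll": 0},
  {"translation": [28,-12.8,0],"roll": 0},
  {"translation": [28,-12.8,0],"roll": 0},
  {"translation": [28,-12.8,0],"roll": 0},
  {"translation": [28,-12.8,0],"roll": 0},
  {"translation": [28,-12.8,0],"roll": 0},
  {"translation": [28,-12.8,0],"roll": 0},
  {"translation": [28,-12.8,0],"roll": 0},
  {"translation": [28,-12.8,0],"roll": 0},
  {"translation": [28,-12.8,0],"roll": 0},
  {"translation": [28,-12.8,0],"roll": 0},
  {"translation": [28,-12.8,0],"roll": 0},
  {"translation": [0,0,0],"roll": -0.118},
  {"translation": [0,0,0],"roll": -0.118},
  {"translation": [0,0,0],"roll": -0.118},
  {"translation": [0,0,0],"roll": -0.118},
  {"translation": [0,0,0],"roll": -0.118},
  {"translation": [0,0,0],"roll": -0.118},
  {"translation": [0,0,0],"roll": 0},
], fingers=1, grip_force=20)

```text
time: 2.37
tool_pos: [0.4764, -0.1848, 0.1925]
tool_rot: [3.142, 0.0, 1.12]
contact_force: [0.2, -1.1, 0.1]
opening: 0.0919
grip_force: 0.0
```

step_arm([
  {"translation": [0,0,30],"roll": 0},
  {"translation": [0,0,30],"roll": 0},
  {"translation": [0,0,30],"roll": 0},
  {"translation": [0,0,30],"roll": 0},
  {"translation": [0,0,20],"roll": 0},
  {"translation": [0,0,11],"roll": 0},
  {"translation": [0,0,0],"roll": 0},
])

```text
time: 2.95
tool_pos: [0.4747, -0.184, 0.039]
tool_rot: [-3.136, -0.0, 1.112]
contact_force: [-0.4, 0.1, 0.4]
opening: 0.0914
grip_force: 0.0
```

step_arm([
  {"translation": [0,0,0],"roll": 0},
  {"translation": [0,0,0],"roll": 0},
  {"translation": [0,0,0],"roll": 0},
  {"translation": [0,0,0],"roll": 0},
  {"translation": [0,0,0],"roll": 0},
  {"translation": [0,0,0],"roll": 0},
  {"translation": [0,0,0],"roll": 0},
  {"translation": [0,0,0],"roll": 0},
  {"translation": [0,0,0],"roll": 0},
  {"translation": [0,0,0],"roll": 0},
], fingers=0, grip_force=30)

```text
time: 3.78
tool_pos: [0.4774, -0.1854, 0.0422]
tool_rot: [3.139, 0.0, 1.116]
contact_force: [3.0, -1.9, 6.2]
opening: 0.0631
grip_force: 30.0
```

Run:
```python
from h import *;import cv2
s=read_camera("side");t=read_camera("top");o=observe()
print(o["tool_pos"],o["tool_rot"],o["contact_force"],o["torque"],o["opening"])
b=cv2.resize(t[180:245,385:450],(400,400),interpolation=2);c=cv2.resize(s[130:202,305:377],(400,400),interpolation=2)
cv2.imwrite("pics/g1.png",cv2.hconcat([b,c])[:,:,::-1])
```

```text
[ 0.47746668 -0.18546397  0.04227194] [3.13875973e+00 2.30509273e-04 1.11572404e+00] [ 3.32512624 -2.3470852   6.80484999] [-0.23367808 -0.54362687 -0.01450137] 0.06329637885412466
```

View pics/g1.png

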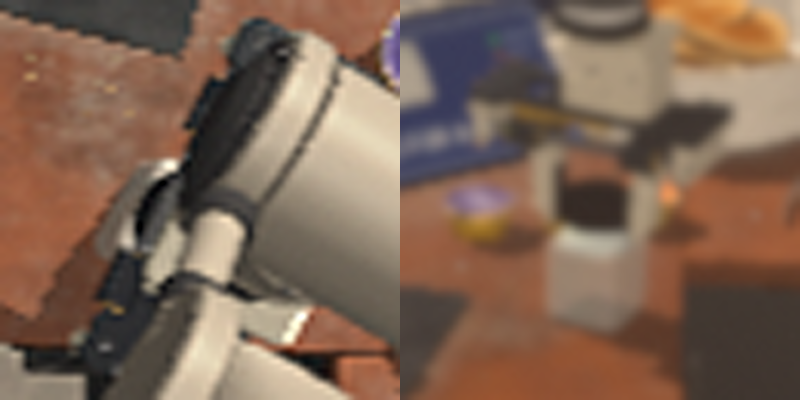

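step_arm([
  {"translation": [0,0,0],"roll": 0},
  {"translation": [0,0,0],"roll": 0},
  {"translation": [0,0,0],"roll": 0},
  {"translation": [0,0,-12],"roll": 0},
  {"translation": [0,0,-12],"roll": 0},
  {"translation": [0,0,-10],"roll": 0},
  {"translation": [0,0,0],"roll": 0},
  {"translation": [0,0,0],"roll": 0},
  {"translation": [0,0,0],"roll": 0},
], fingers=0.85)

```text
time: 4.63
tool_pos: [0.4759, -0.1846, 0.0749]
tool_rot: [-3.14, -0.0, 1.116]
contact_force: [0.7, 0.6, -0.6]
opening: 0.0785
grip_force: 0.0
```

step_arm([
  {"translation": [0,0,0],"roll": 0},
  {"translation": [0,0,0],"roll": 0},
  {"translation": [0,0,0],"roll": 0},
  {"translation": [0,0,0],"roll": 0},
  {"translation": [0,0,0],"roll": 0},
  {"translation": [0,0,0],"roll": 0},
  {"translation": [0,0,0],"roll": 0},
  {"translation": [0,0,0],"roll": 0},
], fingers=0, grip_force=35)

```text
time: 5.3
tool_pos: [0.4764, -0.1849, 0.0755]
tool_rot: [3.141, 0.0, 1.116]
contact_force: [-0.4, -0.1, 0.3]
opening: 0.0298
grip_force: 0.0
```

Run:
```python
from h import *;import cv2
s=read_camera("side");t=read_camera("top");o=observe()
for c in("side","top"): print([(np.round(d["at"],3).tolist(),round(d["confidence"],2)) for n in("jar","lid") for d in search_frame(c,n)[:2]])
print(o["tool_pos"],o["opening"])
b=cv2.resize(t[180:245,385:450],(400,400),interpolation=2);c=cv2.resize(s[130:202,305:377],(400,400),interpolation=2)
cv2.imwrite("pics/g2.png",cv2.hconcat([b,c])[:,:,::-1])
```

```text
[([0.479, -0.164, 0.061], 0.93), ([0.476, -0.168, 0.105], 0.68)]
[([0.484, -0.168, 0.063], 0.45), ([0.493, -0.171, 0.101], 0.61)]
[ 0.47639848 -0.18485811  0.07552747] 0.02118480322624873
```

View pics/g2.png

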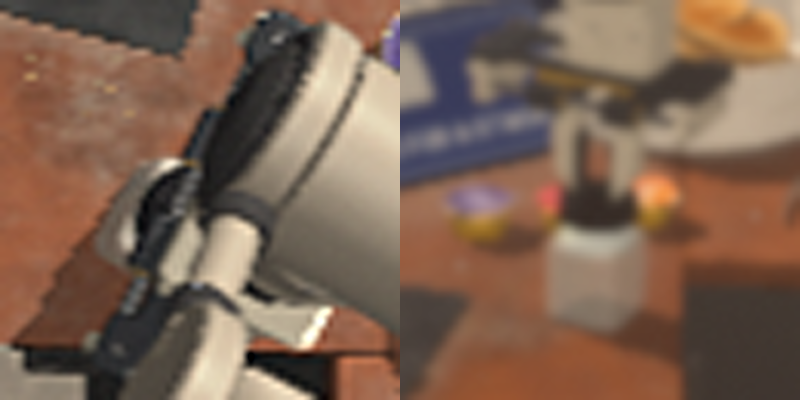

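Run:
```python
from h import *
k=get_calibration("side");K=k["camera_matrix"];T=np.array(k["world_from_camera"])
def pr(p):
    q=T[:3,:3].T@(np.array(p)-T[:3,3]);q=q*[1,-1,-1];q=K@q;return q[:2]/q[2]
ty=np.array([.9,-.44,0])
t=np.array([.4764,-.1849,0])
for s in(-.0106-.01,.0106+.01):
  for z in(.0755,.1045,.12,.1225,.1415): print(s,z,((pr(t+s*ty+[0,0,z])-[305,130])*400/72+[400,0]).round())
for z in(0,.084,.104): print("jar",z,((pr(t+[0,0,z])-[305,130])*400/72+[400,0]).round())
```

```text
-0.0206 0.0755 [616. 235.]
-0.0206 0.1045 [617. 200.]
-0.0206 0.12 [617. 182.]
-0.0206 0.1225 [617. 179.]
-0.0206 0.1415 [618. 155.]
0.0206 0.0755 [568. 223.]
0.0206 0.1045 [569. 189.]
0.0206 0.12 [569. 170.]
0.0206 0.1225 [569. 167.]
0.0206 0.1415 [569. 145.]
jar 0 [590. 316.]
jar 0.084 [592. 219.]
jar 0.104 [593. 195.]
```

Run:
```python
import cv2
a=cv2.imread("pics/g1.png");b=cv2.imread("pics/g2.png")
c=cv2.hconcat([a[90:350,450:720],b[90:350,450:720]])
cv2.imwrite("pics/g3.png",cv2.resize(c,(800,385)))
```

```text
(no output)
```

View pics/g3.png

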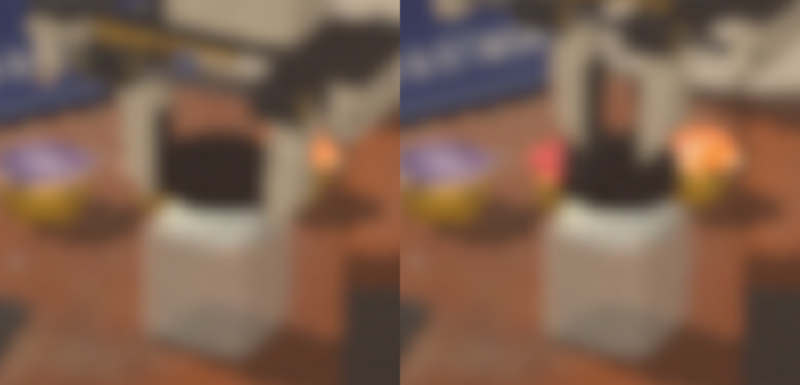

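step_arm([
  {"translation": [0,0,-8],"roll": 0},
  {"translation": [0,0,0],"roll": 0},
  {"translation": [0,0,0],"roll": 0},
  {"translation": [0,0,0],"roll": 0},
  {"translation": [0,0,0],"roll": 0},
  {"translation": [0,0,0],"roll": 0},
  {"translation": [0,0,0],"roll": 0},
  {"translation": [0,0,0],"roll": 0},
  {"translation": [0,0,0],"roll": 0},
  {"translation": [0,0,0],"roll": 0},
  {"translation": [0,0,0],"roll": 0},
], fingers=1)

```text
time: 6.52
tool_pos: [0.4764, -0.1849, 0.0835]
tool_rot: [3.142, 0.0, 1.116]
contact_force: [0.7, -0.3, -0.4]
opening: 0.0739
grip_force: 0.0
```

step_arm([
  {"translation": [0,0,0],"roll": 0},
  {"translation": [0,0,0],"roll": 0},
  {"translation": [0,0,12],"roll": 0},
  {"translation": [0,0,12],"roll": 0},
  {"translation": [0,0,12],"roll": 0},
  {"translation": [0,0,0],"roll": 0},
  {"translation": [0,0,0],"roll": 0},
])

```text
time: 7.1
tool_pos: [0.4761, -0.1847, 0.0473]
tool_rot: [-3.14, -0.0, 1.116]
contact_force: [0.2, 0.3, -0.8]
opening: 0.0919
grip_force: 0.0
```

step_arm([
  {"translation": [0,0,0],"roll": 0},
  {"translation": [0,0,0],"roll": 0},
  {"translation": [0,0,0],"roll": 0},
  {"translation": [0,0,0],"roll": 0},
  {"translation": [0,0,0],"roll": 0},
  {"translation": [0,0,0],"roll": 0},
  {"translation": [0,0,0],"roll": 0},
  {"translation": [0,0,0],"roll": 0},
], fingers=0, grip_force=30)

```text
time: 7.77
tool_pos: [0.4772, -0.1853, 0.048]
tool_rot: [3.14, 0.0, 1.116]
contact_force: [1.5, -0.7, 2.4]
opening: 0.0632
grip_force: 30.0
```

step_arm([
  {"translation": [0,0,-10],"roll": 0},
  {"translation": [0,0,-16],"roll": 0},
  {"translation": [0,0,-16],"roll": 0},
  {"translation": [0,0,-10],"roll": 0},
  {"translation": [0,0,-4],"roll": 0},
  {"translation": [0,0,0],"roll": 0},
], grip_force=35)

```text
time: 8.27
tool_pos: [0.4764, -0.1848, 0.1041]
tool_rot: [3.141, 0.0, 1.116]
contact_force: [1.0, 0.4, -4.9]
opening: 0.0635
grip_force: 35.0
```

step_arm([
  {"translation": [10,-3.1,0],"roll": 0},
  {"translation": [20,-6.4,0],"roll": -0.045},
  {"translation": [20.3,-5.4,0],"roll": 0},
  {"translation": [20.3,-5.4,0],"roll": 0},
  {"translation": [20.3,-5.4,0],"roll": 0},
  {"translation": [20.3,-5.4,0],"roll": 0},
  {"translation": [20.3,-5.4,0],"roll": 0},
  {"translation": [20.3,-5.4,0],"roll": 0},
  {"translation": [20.3,-5.4,0],"roll": 0},
  {"translation": [20.3,-5.4,0],"roll": 0},
  {"translation": [20.3,-5.4,0],"roll": 0},
  {"translation": [20.3,-5.4,0],"roll": 0},
  {"translation": [20.3,-5.4,0],"roll": 0},
  {"translation": [10,-2.7,0],"roll": 0},
  {"translation": [0,0,0],"roll": -0.12},
  {"translation": [0,0,0],"roll": -0.12},
  {"translation": [0,0,0],"roll": -0.12},
  {"translation": [0,0,0],"roll": -0.12},
  {"translation": [0,0,0],"roll": 0},
  {"translation": [0,0,0],"roll": 0},
])

```text
time: 9.93
tool_pos: [0.5164, 0.085, 0.1028]
tool_rot: [-3.14, 0.0, 1.637]
contact_force: [-0.4, -0.8, -4.3]
opening: 0.0631
grip_force: 35.0
```

Run:
```python
from h import *;import cv2
s=read_camera("side");t=read_camera("top");o=observe()
print(o["tool_pos"],o["tool_rot"],o["contact_force"],o["torque"],o["opening"],o["qpos"].round(3) if hasattr(o["qpos"],"round") else o["qpos"])
cv2.imwrite("pics/s4.png",s[:,:,::-1]);cv2.imwrite("pics/t4.png",t[:,:,::-1])
b=cv2.resize(t[165:235,290:360],(400,400),interpolation=2);c=cv2.resize(s[180:250,295:365],(400,400),interpolation=2)
cv2.imwrite("pics/g4.png",cv2.hconcat([b,c])[:,:,::-1])
```

```text
[0.51673057 0.08496751 0.10311213] [-3.14071031e+00  5.63888633e-05  1.63740944e+00] [ 0.19265936  0.48835925 -2.86620393] [ 0.02104725 -0.12624949  0.01561247] 0.06320205652070984 [ 0.017  0.43   1.656 -0.     1.056 -0.05 ]
```

View pics/g4.png

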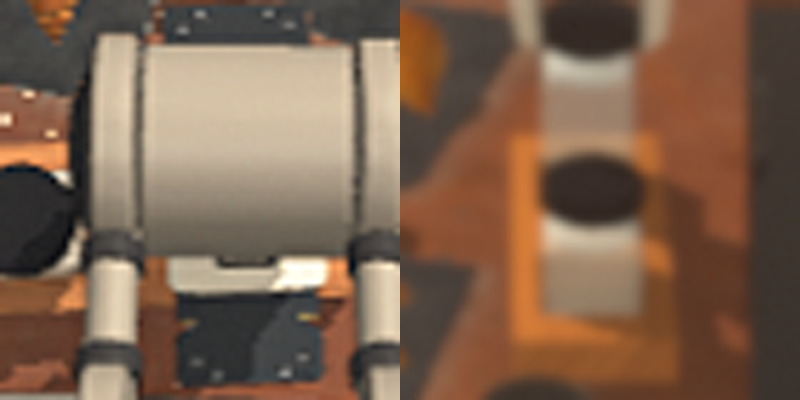

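Run:
```python
from h import *; import cv2
k=get_calibration("side");K=k["camera_matrix"];T=np.array(k["world_from_camera"])
s=cv2.imread("pics/s4.png").astype(int)
def ray(u,v,y):
    d=T[:3,:3]@(np.linalg.inv(K)@[u,v,1]*[1,-1,-1]);return T[:3,3]+d*(y-T[1,3])/d[1]
for n,rows,y in(("held",range(193,203),.115),("closed",range(222,234),.24)):
    for r in rows:
        p=s[r,312:345];b=p[:,0]/p.sum(1)  # blue fraction: glass vs wood
        th=.5*(b[13:18].mean()+.5*(b[4]+b[-6])); i=np.where(b>th)[0]
        i=i[(i>5)&(i<28)]
        if len(i):
            a,c=i.min(),i.max()
            l=a-(b[a]-th)/(b[a]-b[a-1])+312; q=c+(b[c]-th)/(b[c]-b[c+1])+312
            L,R=ray(l,r,y),ray(q,r,y);print(n,r,round(l,1),round(q,1),((L+R)/2)[[0,2]].round(4),round(L[0]-R[0],4))
```

```text
held 193 318.9 335.6 [0.515  0.1311] 0.061
held 194 319.0 335.5 [0.5149 0.127 ] 0.0602
held 195 319.1 335.6 [0.5145 0.1228] 0.0601
held 196 319.1 335.9 [0.5139 0.1187] 0.0614
held 197 319.2 336.1 [0.5135 0.1145] 0.0617
held 198 319.2 336.2 [0.5133 0.1103] 0.0623
held 199 319.1 336.2 [0.5135 0.1061] 0.0627
held 200 319.1 336.2 [0.5134 0.1019] 0.0626
held 201 319.1 336.2 [0.5135 0.0977] 0.0629
held 202 319.1 336.1 [0.5135 0.0935] 0.0628
closed 222 319.2 336.9 [0.506  0.0852] 0.061
closed 223 319.3 336.8 [0.506  0.0811] 0.0608
closed 224 319.3 337.0 [0.5057 0.0771] 0.0615
closed 225 319.2 337.2 [0.5055 0.073 ] 0.0624
closed 226 319.3 337.3 [0.505  0.0689] 0.0625
closed 227 319.4 337.5 [0.5046 0.0648] 0.0633
closed 228 319.4 337.7 [0.5042 0.0607] 0.0637
closed 229 319.5 337.6 [0.5041 0.0565] 0.0633
closed 230 319.5 337.6 [0.5041 0.0524] 0.0632
closed 231 319.5 337.6 [0.5042 0.0482] 0.0631
closed 232 319.5 337.5 [0.5042 0.044 ] 0.063
closed 233 319.6 337.5 [0.5041 0.0399] 0.0627
```

step_arm([
  {"translation": [0.4,0,8],"roll": 0},
  {"translation": [0,0,8],"roll": 0},
  {"translation": [0,0,4],"roll": 0},
  {"translation": [0,0,3],"roll": 0},
  {"translation": [0,0,3],"roll": 0},
  {"translation": [0,0,0],"roll": 0},
])

```text
time: 10.53
tool_pos: [0.5179, 0.0871, 0.0802]
tool_rot: [3.138, -0.002, 1.64]
contact_force: [-6.2, 5.2, 19.8]
opening: 0.0632
grip_force: 35.0
```

step_arm([
  {"translation": [0,0,2],"roll": 0},
  {"translation": [0,0,2],"roll": 0},
  {"translation": [0,0,1],"roll": 0},
  {"translation": [0,0,0],"roll": 0},
])

```text
time: 10.87
tool_pos: [0.5192, 0.0882, 0.0774]
tool_rot: [3.134, -0.003, 1.64]
contact_force: [-9.6, 11.1, 35.2]
opening: 0.0631
grip_force: 35.0
```

step_arm([
  {"translation": [0,0,-4],"roll": 0},
  {"translation": [2.5,0,0],"roll": 0},
  {"translation": [0,0,2],"roll": 0},
  {"translation": [0,0,1],"roll": 0},
  {"translation": [0,0,0],"roll": 0},
])

```text
time: 11.28
tool_pos: [0.5188, 0.0898, 0.0766]
tool_rot: [3.136, -0.002, 1.64]
contact_force: [-4.8, 7.7, 23.0]
opening: 0.0631
grip_force: 35.0
```

step_arm([
  {"translation": [0,0,-1],"roll": 0},
  {"translation": [1,1.5,0],"roll": 0},
  {"translation": [0,0,1],"roll": 0},
  {"translation": [0,0,1],"roll": 0},
  {"translation": [0,0,0],"roll": 0},
])

```text
time: 11.7
tool_pos: [0.5194, 0.0911, 0.0754]
tool_rot: [3.137, -0.003, 1.64]
contact_force: [-7.5, 9.3, 23.7]
opening: 0.063
grip_force: 35.0
```

Run:
```python
from h import *;import cv2
s=read_camera("side");o=observe()
print(o["tool_pos"],o["tool_rot"],o["contact_force"],o["torque"])
cv2.imwrite("pics/s5.png",s[:,:,::-1])
a=cv2.imread("pics/s4.png")[175:245,295:365]
cv2.imwrite("pics/g5.png",cv2.resize(cv2.hconcat([s[175:245,295:365,::-1],a]),(800,400),interpolation=2))
```

```text
[0.51944099 0.09104998 0.07546497] [ 3.13722305e+00 -2.56731349e-03  1.64024955e+00] [-6.89072491  9.00974661 24.64551498] [ 1.24370756  1.13308356 -0.02153028]
```

View pics/g5.png

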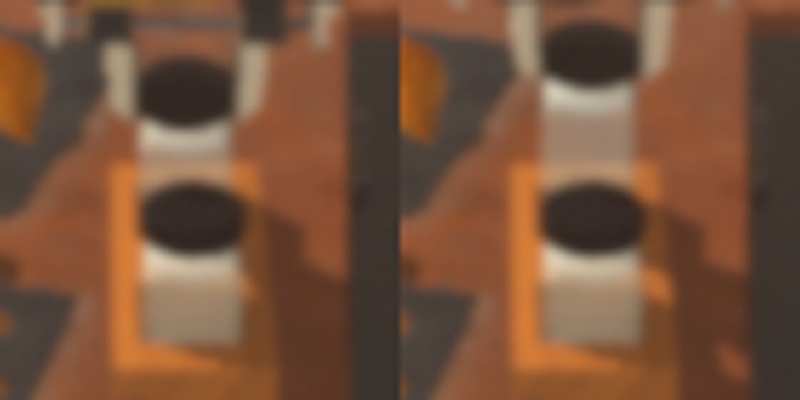

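step_arm([
  {"translation": [0,0,-4],"roll": 0},
  {"translation": [0.5,-3.5,0],"roll": 0},
  {"translation": [0,0,2],"roll": 0},
  {"translation": [0,0,1],"roll": 0},
  {"translation": [0,0,0],"roll": 0},
])

```text
time: 12.17
tool_pos: [0.5182, 0.0904, 0.0762]
tool_rot: [3.133, -0.001, 1.64]
contact_force: [1.3, 6.3, 18.4]
opening: 0.0634
grip_force: 35.0
```

step_arm([
  {"translation": [0,0,-2],"roll": 0},
  {"translation": [2.5,0,0],"roll": 0},
  {"translation": [0,0,2],"roll": 0},
  {"translation": [0,0,1],"roll": 0},
  {"translation": [0,0,0],"roll": 0},
])

```text
time: 12.58
tool_pos: [0.5158, 0.0916, 0.0719]
tool_rot: [3.139, 0.0, 1.641]
contact_force: [5.7, 0.9, -2.2]
opening: 0.0635
grip_force: 35.0
```

step_arm([
  {"translation": [0,1,2],"roll": 0},
  {"translation": [0,0,3],"roll": 0},
  {"translation": [0,0,3],"roll": 0},
  {"translation": [0,0,0],"roll": 0},
])

```text
time: 12.92
tool_pos: [0.516, 0.0916, 0.0634]
tool_rot: [3.141, 0.0, 1.64]
contact_force: [5.5, 0.2, -4.0]
opening: 0.0634
grip_force: 35.0
```

step_arm([
  {"translation": [0,0.8,2],"roll": 0},
  {"translation": [0,0,2],"roll": 0},
  {"translation": [0,0,2],"roll": 0},
  {"translation": [0,0,0],"roll": 0},
])

```text
time: 13.25
tool_pos: [0.5165, 0.0917, 0.0576]
tool_rot: [-3.141, 0.0, 1.641]
contact_force: [4.4, 0.3, -2.9]
opening: 0.0634
grip_force: 35.0
```

step_arm([
  {"translation": [0,0.5,1],"roll": 0},
  {"translation": [0,0,1],"roll": 0},
  {"translation": [0,0,0],"roll": 0},
])

```text
time: 13.5
tool_pos: [0.5167, 0.0917, 0.0562]
tool_rot: [-3.141, 0.0, 1.641]
contact_force: [3.7, -1.3, -1.3]
opening: 0.0633
grip_force: 35.0
```

step_arm([
  {"translation": [0,0,1],"roll": 0},
  {"translation": [0,0,1],"roll": 0},
  {"translation": [0,0,0],"roll": 0},
])

```text
time: 13.75
tool_pos: [0.5171, 0.0912, 0.0556]
tool_rot: [3.141, 0.001, 1.641]
contact_force: [0.4, -3.9, 9.1]
opening: 0.0633
grip_force: 35.0
```

step_arm([
  {"translation": [0,0,0],"roll": 0},
  {"translation": [0,0,0],"roll": 0},
  {"translation": [0,0,0],"roll": 0},
  {"translation": [0,0,0],"roll": 0},
], fingers=0.9)

```text
time: 14.08
tool_pos: [0.5159, 0.092, 0.054]
tool_rot: [-3.139, -0.0, 1.641]
contact_force: [0.8, 0.3, 0.1]
opening: 0.0813
grip_force: 0.0
```

Run:
```python
from h import *
o=observe();print(o["tool_pos"],o["opening"],o["contact_force"],o["torque"],o["qpos"])
print([(np.round(d["at"],4).tolist(),round(d["confidence"],2)) for n in("jar","lid","closed_jar") for d in (read_camera("side") is not None and search_frame("side",n))[:3]])
```

```text
[0.5158616  0.09200332 0.05397601] 0.08131942246322131 [0.81422151 0.30918045 0.13517561] [-0.03563057 -0.11377248  0.04872733] [ 3.01177524e-02  4.95306390e-01  1.70834951e+00  9.61324603e-05
  9.40160067e-01 -3.99344795e-02]
[([0.519, 0.1071, 0.1044], 0.64), ([0.5174, 0.1015, 0.1126], 0.72), ([0.5065, 0.2419, 0.0868], 0.63), ([0.5137, 0.2427, 0.0374], 0.6)]
```

step_arm([
  {"translation": [0,0,0],"roll": 0},
  {"translation": [0,0,0],"roll": 0},
  {"translation": [0,0,0],"roll": 0},
  {"translation": [0,0,0],"roll": 0},
  {"translation": [0,0,0],"roll": 0},
  {"translation": [0,0,0],"roll": 0},
], fingers=0, grip_force=50)

```text
time: 14.88
tool_pos: [0.5168, 0.0919, 0.0545]
tool_rot: [-3.141, 0.0, 1.641]
contact_force: [-0.2, -0.4, 0.3]
opening: 0.0627
grip_force: 50.0
```

Run:
```python
from h import *
o=observe();print(o["tool_pos"],o["tool_rot"],o["opening"],o["grip_force"],o["contact_force"],o["torque"],o["qpos"])
```

```text
[0.51683516 0.09189023 0.05450692] [-3.14147873e+00  7.82787102e-05  1.64078043e+00] 0.06270120998289547 50.00004529953003 [-0.1853302  -0.40275818  0.34816184] [ 9.66992947e-05 -6.87145234e-02 -2.22618253e-02] [ 2.99524750e-02  4.94879559e-01  1.70723706e+00 -1.02531509e-04
  9.39586729e-01 -3.99711119e-02]
```

Run:
```python
from h import *;import cv2
s=read_camera("side");cv2.imwrite("pics/s6.png",s[:,:,::-1]);g=s.max(2).astype(int)
for u in range(325,332): print(u,g[180:222,u].tolist())
def e(u,r,z): return p2w("side",[(u,r)],z)[0][:2].round(4)
for r in(190,195,200,205,210): print(r,e(328,r,.112),e(328,r,.092))
```

```text
325 [131, 140, 133, 116, 106, 110, 120, 125, 124, 108, 82, 62, 55, 53, 51, 49, 48, 50, 50, 52, 73, 125, 176, 201, 197, 179, 148, 104, 68, 56, 54, 54, 54, 53, 53, 52, 50, 53, 76, 131, 185, 206]
326 [132, 142, 134, 117, 105, 108, 120, 127, 123, 105, 78, 61, 55, 54, 51, 49, 48, 49, 50, 51, 67, 117, 170, 197, 196, 176, 140, 95, 63, 55, 54, 54, 54, 54, 53, 51, 49, 50, 65, 118, 177, 203]
327 [133, 143, 137, 119, 105, 108, 121, 128, 123, 101, 77, 60, 55, 53, 51, 49, 49, 49, 50, 51, 65, 112, 166, 195, 195, 175, 135, 89, 61, 54, 53, 54, 54, 53, 52, 51, 49, 49, 61, 108, 167, 197]
328 [133, 145, 138, 120, 105, 108, 121, 128, 122, 100, 74, 59, 55, 53, 51, 49, 49, 49, 50, 51, 63, 109, 163, 192, 193, 174, 132, 85, 59, 54, 54, 53, 54, 54, 53, 51, 49, 48, 59, 103, 160, 193]
329 [134, 146, 140, 120, 106, 109, 121, 128, 123, 102, 76, 60, 55, 54, 51, 49, 49, 49, 50, 52, 65, 110, 162, 190, 192, 173, 133, 87, 60, 54, 53, 53, 53, 53, 53, 51, 49, 49, 60, 106, 162, 193]
330 [134, 146, 140, 121, 106, 109, 121, 128, 123, 107, 80, 62, 56, 53, 52, 49, 49, 49, 49, 52, 70, 116, 163, 189, 192, 175, 139, 94, 63, 55, 53, 53, 53, 54, 53, 51, 49, 49, 61, 108, 165, 193]
331 [134, 145, 138, 120, 106, 109, 120, 128, 125, 112, 87, 66, 57, 54, 51, 50, 49, 49, 50, 55, 79, 124, 167, 189, 192, 181, 149, 106, 69, 55, 54, 54, 53, 53, 53, 51, 49, 50, 63, 109, 163, 191]
190 [0.5148 0.0559] [0.5165 0.0185]
195 [0.513  0.0951] [0.5146 0.0587]
200 [0.5113 0.1328] [0.5128 0.0973]
205 [0.5096 0.1691] [0.5111 0.1344]
210 [0.508 0.204] [0.5095 0.1702]
```

step_arm([
  {"translation": [0,0,0],"roll": 0},
  {"translation": [0,0,0],"roll": 0},
  {"translation": [0,0,0],"roll": 0},
  {"translation": [0,0,0],"roll": 0},
  {"translation": [0,0,0],"roll": -0.12},
  {"translation": [0,0,0],"roll": -0.12},
  {"translation": [0,0,0],"roll": -0.12},
  {"translation": [0,0,0],"roll": -0.12},
  {"translation": [0,0,0],"roll": -0.12},
  {"translation": [0,0,0],"roll": -0.12},
  {"translation": [0,0,0],"roll": -0.12},
  {"translation": [0,0,0],"roll": -0.12},
  {"translation": [0,0,0],"roll": -0.12},
  {"translation": [0,0,0],"roll": -0.12},
  {"translation": [0,0,0],"roll": -0.12},
  {"translation": [0,0,0],"roll": -0.12},
  {"translation": [0,0,0],"roll": -0.06},
  {"translation": [0,0,0],"roll": 0},
], fingers=1)

```text
time: 16.43
tool_pos: [0.517, 0.0919, 0.0545]
tool_rot: [-3.142, 0.0, -3.14]
contact_force: [-0.7, -0.7, -0.6]
opening: 0.0915
grip_force: 0.0
```

step_arm([
  {"translation": [0,0,0],"roll": 0},
  {"translation": [0,0,0],"roll": 0},
  {"translation": [0,0,0],"roll": 0},
  {"translation": [0,0,0],"roll": 0},
  {"translation": [0,0,0],"roll": 0},
  {"translation": [0,0,0],"roll": 0},
  {"translation": [0,0,0],"roll": 0},
], fingers=0, grip_force=15)

```text
time: 17.02
tool_pos: [0.5173, 0.0909, 0.0549]
tool_rot: [-3.14, 0.001, 3.141]
contact_force: [-0.8, -5.0, 2.9]
opening: 0.0641
grip_force: 15.0
```

step_arm([
  {"translation": [0,-1,0],"roll": 0},
  {"translation": [0,-0.5,0],"roll": 0},
  {"translation": [0,0,0],"roll": 0},
  {"translation": [0,0,0],"roll": 0},
  {"translation": [0,0,0],"roll": 0},
])

```text
time: 17.43
tool_pos: [0.5172, 0.0903, 0.0547]
tool_rot: [-3.141, 0.001, 3.141]
contact_force: [0.8, -3.5, 2.4]
opening: 0.0638
grip_force: 15.0
```

step_arm([
  {"translation": [0,-1,0],"roll": 0},
  {"translation": [0,-1,0],"roll": 0},
  {"translation": [0,0,0],"roll": 0},
  {"translation": [0,0,0],"roll": 0},
])

```text
time: 17.77
tool_pos: [0.517, 0.0887, 0.0544]
tool_rot: [3.141, 0.0, 3.141]
contact_force: [1.1, -0.5, 1.0]
opening: 0.064
grip_force: 15.0
```

step_arm([
  {"translation": [0,0,0],"roll": 0},
  {"translation": [0,0,0],"roll": 0},
  {"translation": [0,0,0],"roll": 0},
], grip_force=55)

```text
time: 18.02
tool_pos: [0.5169, 0.0886, 0.0544]
tool_rot: [3.141, 0.0, 3.141]
contact_force: [1.3, 0.3, 0.5]
opening: 0.0631
grip_force: 55.0
```

```bash
cat > o.py <<'E'
from cell import observe
import numpy as np
o=observe();print(round(o["time"],2),np.round(o["tool_pos"],4),"yaw",round(o["tool_rot"][2],4),"F",np.round(o["contact_force"],1),"T",np.round(o["torque"],3),"e6",np.round(o["joint_efforts"][5],3),"q6",round(o["qpos"][5],4),round(o["opening"],4),o["grip_force"])
E
python3 o.py
```

```text
18.02 [0.5169 0.0886 0.0544] yaw 3.1408 F [1.3 0.3 0.5] T [ 0.26  -0.358  0.03 ] e6 -0.018 q6 -1.5468 0.0631 54.9998277425766
```

step_arm([
  {"translation": [0,0,0.1],"roll": 0.06},
  {"translation": [0,0,0.1],"roll": 0.06},
  {"translation": [0,0,0.1],"roll": 0.06},
  {"translation": [0,0,0.1],"roll": 0.06},
  {"translation": [0,0,0],"roll": 0},
])

```text
time: 18.43
tool_pos: [0.5171, 0.0885, 0.054]
tool_rot: [3.141, 0.0, 2.899]
contact_force: [1.8, 0.6, -0.2]
opening: 0.0634
grip_force: 55.0
```

```bash
python3 o.py
```

```text
18.43 [0.5171 0.0885 0.054 ] yaw 2.8987 F [ 1.8  0.6 -0.2] T [ 0.265 -0.531 -0.026] e6 0.811 q6 -1.3047 0.0634 55.000576972961426
```

step_arm([
  {"translation": [0,0,0],"roll": 0},
  {"translation": [0,0,0],"roll": 0},
])

```text
time: 18.6
tool_pos: [0.517, 0.0885, 0.0541]
tool_rot: [3.141, 0.0, 2.902]
contact_force: [2.1, 0.7, 0.7]
opening: 0.0632
grip_force: 55.0
```

```bash
python3 o.py
```

```text
18.6 [0.517  0.0885 0.0541] yaw 2.9024 F [2.1 0.7 0.7] T [ 0.315 -0.595 -0.059] e6 -0.033 q6 -1.3084 0.0632 54.999600648880005
```

step_arm([
  {"translation": [0,0,0.1],"roll": 0.06},
  {"translation": [0,0,0.1],"roll": 0.06},
  {"translation": [0,0,0.1],"roll": 0.06},
  {"translation": [0,0,0],"roll": 0},
  {"translation": [0,0,0],"roll": 0},
])

```text
time: 19.02
tool_pos: [0.5171, 0.0885, 0.0538]
tool_rot: [3.141, 0.0, 2.723]
contact_force: [1.2, 0.8, 0.4]
opening: 0.0634
grip_force: 55.0
```

```bash
python3 o.py
```

```text
19.02 [0.5171 0.0885 0.0538] yaw 2.7232 F [1.2 0.8 0.4] T [ 0.273 -0.73  -0.035] e6 0.152 q6 -1.1292 0.0634 54.999820590019226
```

step_arm([
  {"translation": [0,0,0.1],"roll": 0.06},
  {"translation": [0,0,0.1],"roll": 0.06},
  {"translation": [0,0,0],"roll": 0},
  {"translation": [0,0,0],"roll": 0},
])

```text
time: 19.35
tool_pos: [0.5172, 0.0884, 0.0536]
tool_rot: [3.141, 0.0, 2.604]
contact_force: [3.0, 0.7, -0.9]
opening: 0.0633
grip_force: 55.0
```

```bash
python3 o.py
```

```text
19.35 [0.5172 0.0884 0.0536] yaw 2.604 F [ 3.   0.7 -0.9] T [ 0.302 -0.841 -0.017] e6 0.147 q6 -1.0099 0.0633 54.99974727630615
```

step_arm([
  {"translation": [0,0,0.1],"roll": 0.06},
  {"translation": [0,0,0.1],"roll": 0.06},
  {"translation": [0,0,0],"roll": 0},
  {"translation": [0,0,0],"roll": 0},
])

```text
time: 19.68
tool_pos: [0.5179, 0.0881, 0.0537]
tool_rot: [3.141, 0.002, 2.485]
contact_force: [5.7, -1.8, -0.1]
opening: 0.0636
grip_force: 55.0
```

```bash
python3 o.py
```

```text
19.68 [0.5179 0.0881 0.0537] yaw 2.4855 F [ 5.7 -1.8 -0.1] T [-0.016 -1.351  0.537] e6 0.666 q6 -0.8911 0.0636 54.999496936798096
```

step_arm([
  {"translation": [0,0,0.1],"roll": 0.06},
  {"translation": [0,0,0.1],"roll": 0.06},
  {"translation": [0,0,0],"roll": 0},
  {"translation": [0,0,0],"roll": 0},
])

```text
time: 20.02
tool_pos: [0.518, 0.088, 0.0535]
tool_rot: [3.141, 0.002, 2.366]
contact_force: [5.0, -1.6, -1.6]
opening: 0.0632
grip_force: 55.0
```

```bash
python3 o.py
```

```text
20.02 [0.518  0.088  0.0535] yaw 2.3659 F [ 5.  -1.6 -1.6] T [-0.086 -1.323  0.739] e6 0.841 q6 -0.7714 0.0632 54.999398589134216
```

step_arm([
  {"translation": [0,0,0.1],"roll": 0.05},
  {"translation": [0,0,0],"roll": 0},
  {"translation": [0,0,0],"roll": 0},
])

```text
time: 20.27
tool_pos: [0.518, 0.088, 0.0534]
tool_rot: [3.14, 0.002, 2.316]
contact_force: [5.0, -0.5, -1.0]
opening: 0.063
grip_force: 55.0
```

```bash
python3 o.py
```

```text
20.27 [0.518  0.088  0.0534] yaw 2.3162 F [ 5.  -0.5 -1. ] T [-0.064 -1.438  0.837] e6 0.912 q6 -0.7216 0.063 54.99942898750305
```

step_arm([
  {"translation": [0,0,0],"roll": 0},
  {"translation": [0,0,0],"roll": 0},
  {"translation": [0,0,0],"roll": 0},
  {"translation": [0,0,0],"roll": 0},
  {"translation": [0,0,0],"roll": 0},
  {"translation": [0,0,-10],"roll": 0},
  {"translation": [0,0,-20],"roll": 0},
  {"translation": [0,0,-30],"roll": 0},
  {"translation": [0,0,-30],"roll": 0},
  {"translation": [0,0,-20],"roll": 0},
  {"translation": [0,0,0],"roll": 0},
  {"translation": [0,0,0],"roll": 0},
], fingers=0.95)

```text
time: 21.27
tool_pos: [0.5174, 0.0885, 0.1647]
tool_rot: [3.139, 0.002, 2.311]
contact_force: [0.3, -0.5, -0.2]
opening: 0.0872
grip_force: 0.0
```

Run:
```python
import cv2
from h import *
exec(open("o.py").read())
s=read_camera("side");cv2.imwrite("pics/g7.png",cv2.resize(s[140:260,280:420],(700,600),interpolation=2)[:,:,::-1])
g=s.max(2)
for u in(326,328,330): print(g[183:222,u].tolist())
```

```text
21.27 [0.5174 0.0885 0.1647] yaw 2.3111 F [ 0.3 -0.5 -0.2] T [ 0.    -0.159  0.021] e6 -0.0 q6 -0.7169 0.0872 0.0
[142, 140, 138, 135, 132, 128, 114, 89, 66, 57, 57, 56, 55, 55, 54, 52, 51, 60, 96, 150, 186, 195, 178, 144, 99, 67, 55, 55, 55, 55, 54, 54, 52, 52, 51, 66, 118, 177, 204]
[146, 144, 141, 137, 133, 128, 114, 88, 66, 57, 56, 56, 56, 55, 52, 53, 51, 58, 94, 145, 182, 191, 175, 135, 90, 62, 55, 55, 55, 54, 54, 54, 52, 50, 50, 61, 104, 161, 193]
[150, 147, 142, 136, 133, 130, 119, 96, 70, 59, 57, 56, 56, 56, 53, 51, 52, 64, 105, 156, 186, 192, 176, 141, 96, 66, 55, 54, 55, 55, 54, 54, 52, 50, 50, 62, 110, 167, 195]
```

View pics/g7.png

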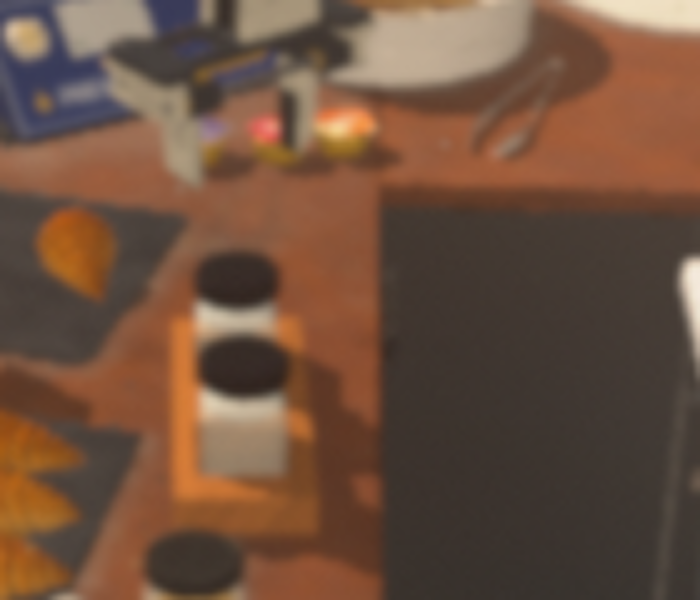

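```bash
python3 -c "
from cell import *
print(hand_in())"
```

```text
the job is handed in; nothing more can be done
None
```

The jar stands in the rack's free recess, level with the closed jar in the last side picture. I turned its lid down until the measured torque was about 0.85 N m, then opened the gripper, drew it clear and handed the job in at about 21 s; no verdict came back.

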